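# Pin the drill jig to the rail

### The arm

A 6-joint arm with a two-finger parallel gripper is mounted at the origin on the work surface. World frame = base frame: x ahead of the robot, y to its left, z up, the work surface at z = 0. Lengths are in m, angles in rad, forces in N, time in s.
With the tool pointing down it reaches from about 0.25 to 0.725 m from the base axis. Payload 4 kg.
Tool frame: the origin (TCP) lies midway between the tips of the shut fingers; the grasp point (between the pads) lies 19 mm behind it; z points along the fingers, x is the direction in which the jaws open and shut, and the axes are right-handed (so a half turn about z gives the same grasp; the last joint's range is limited). The gripper opens to 85 mm and grips with 20 to 120 N. Pads are 22 mm wide; open, the fingers measure 114 mm over their backs; the gripper's body (76 mm by 85 mm) begins 54 mm behind the grasp point. The pads swing forward as they close: fully open they stand 13 mm farther back than shut.
Start: joints at [1.261, 0.241, 0.005, 1.335, 0, 1.571], TCP at [0.152, 0.476, 0.231] pointing down, gripper open.
Joint ranges: [-2.72, 2.72], [-1.05, 1.87], [-1.09, 1.28], [-1.99, 2.15], [-1.42, 1.44], [-3.14, 3.14]. Speed limits (rad/s): [2.79, 2.79, 3.14, 3.14, 3.14, 3.14].

### API

Orientations are given as a unit quaternion [x, y, z, w].
In Python, from workcell import bot gives the robot as it stands.
- The arm moves only by the tool drive_tool, never from a script. Its argument "rows" is text: rows parted by semicolons, each of 5 numbers parted by spaces: the finger opening in mm, from 0 to 85.4, then the shift along the tool's x, y, z in mm, then the turn about the tool's z in rad. A call has 1 to 12 rows; each row shifts and turns the commanded pose from where the row before left it, along the tool's axes as they then stand; what a row does not reach is not made up. A row lasts 1/10 s, in which the tool goes at most 50 mm and 8.59 degrees, less where a joint would pass 70% of its speed; a pose out of reach is approached as far as the arm can. A call is refused whole if a number of a shift passes 50 or a number of a turn 0.15, either way. A call with a gripper value outside its range is refused whole. The fingers move at their own pace and stop on an object; the grip force is fixed at half the most. Time passes only in rows, so rows that do not move let the fingers close. It gives the time, the measured TCP pose, the force and the opening at its end, in the units of the state.
- bot.get_obs(): the state, without advancing time (a new reading comes with each control period).
- bot.camera(name): name is "scene" or "top" or "wrist"; returns a dict with "image" (420x560x3 uint8, red, green, blue), "vertical_fov" (degrees; the focal length in pixels is half the picture's height over the tangent of half this angle, whatever the lens; pixels are square), "cx", "cy" (the principal point, pixels), "R" (3x3) and "t" (3): a world point X has camera coordinates R X + t; the wrist camera has in their place "tool_from_camera" (4x4, takes a point from camera to tool coordinates, whose origin is the TCP and whose axes are the tool frame's). Camera axes: x right, y down, z forward; pixel columns grow to the right and rows downward; lengths in m; the calibration is good to about 2 mm. A picture is of the moment at which its call begins: read the wrist's pose just before it. There is no depth.
- bot.job_done(): hands the job in, once; it reports no verdict.
The state is a dict: "clock": time; "joint_pos": joint angles; "joint_vel": joint speeds; "tau": joint torques, N m; "eef_pos": TCP position; "tool_rot": TCP orientation; "ft_force": force on the tool from outside, world axes, zero at the start; "ft_torque": the same for the moment, N m; "grip_width": finger opening in m.
Only numpy, scipy, OpenCV 4.12 (cv2) and the standard library are available. Lean on these libraries where they do the work, as an engineer would, in place of code of your own. Each camera call takes 0.05 s, during which the arm holds its last target. There are 200 camera calls.

### The job

Take the thick locating pin from the wooden rack and pin the drill jig to the rail with it: lean the pin over, start one edge of its foot in the mouth of the guide bushing, then stand it upright and slide it down, keeping hold of it until its head sits flush on the bushing. It is a close fit, so work by feel, pressing no harder than with a fingertip, and never force it; let go of the seated pin and leave the other things where they are.

Things in the scene. Friction and masses are not known exactly. Their poses are not given: they have to be found in the camera images.
- pin: Thick locating pin, steel, 0.14 to 0.22 kg: round shank 14 mm in diameter, 42 mm long, 1 mm bevel at its foot; above it a round grooved head 24 mm in diameter, 36 mm tall, with a flat underside. Origin: centre of the foot's end face, z towards the head. At the start it stands upright in an end hole of the rack, its head resting on the rack's top.
- pin_foot (a point): Centre of the end face of the thick pin's foot (the same point as the origin of pin).
- thin_pin: Another steel locating pin of the same form but thinner (shank 10 mm, head 18 mm in diameter and 28 mm tall), standing in the other end hole of the rack; stays there.
- rack: Fixed wooden pin rack, block 50 (x) x 150 (y) x 50 mm (z) with three 17 mm holes right through it, on its long middle line at y = -50, 0 and +50 mm; the middle one is empty. Origin: centre of the underside, z up.
- jig: Fixed drill jig: aluminium base 170 (x) x 210 (y) x 12 mm. A square steel tube (the rail, 50 x 50 x 280 mm, along y) lies on it, top at z = 62 mm. Across the rail lies the aluminium guide plate, 112 (x) x 70 (y) mm, top at z = 76 mm, with a round steel bushing standing up from its middle; the bore goes on down into a hole in the rail. Origin: centre of the base's underside, z up.
- mid_setting (a point): Point x = 0, y = 0, z = 84 mm of the jig, axes as the jig's: where the bushing's mouth would be with the guide plate in mid setting. The plate has slots along x and was screwed tight anywhere up to 6 mm to +x or -x of this; that is NOT measured, only seen or felt. So the bore's centre is at y = 0, x from -6 to +6 mm, height always 84 mm; this point always lies over the open bore.
- seat_mid (a point): Point x = 0, y = 0, z = 42 mm of the jig, in the bore: where the foot of the seated pin would be in mid setting (always at this height). The bushing: collar 30 mm in diameter, standing 8 mm above the plate, flat top, mouth with a sharp edge; bore 15 mm in diameter, straight down, 22 mm long, open below. Two cap screws stand in the slots at x = -40 and +40 mm of the jig, y = 0, no higher than the mouth.
- clamp (a point): Toggle clamp that holds the rail, fixed: point on its arm above the rail, at x = 0, y = +85 mm, z = 95 mm of the jig, its highest. It reaches along x from -175 to +10 mm of the jig and is 34 mm wide.
- torch: Metal hand torch lying on the bench, about 135 mm long and 35 mm at the head; stays. Origin under its middle.
- screwdriver: Screwdriver lying on the bench; stays.
- tub: Round tub with a screw cap, 72 mm in diameter and 75 mm tall, on the bench; stays.

How it is judged:
By the outcome, as a careful person would: the job done as asked, in the order asked, and still so for the second after the job is handed in, with the robot touching nothing.
It also fails if it takes over 67 s, if anything falls off the work surface, if the arm or the gripper's body presses on something with over 40 N, if the wrist force passes 120 N, or if a joint passes its speed limit or range.

## Working session

There is one attempt and no reset: what is moved stays moved. The work goes in short steps, Python scripts to look and compute and a tool call to move; the robot and the scene stay as the last step left them, time stands still between calls to the robot, and variables do not carry over. Pictures are saved under pics/ and viewed, about 8 in all and at most 12, crops included, and the job is handed in when it is done.

Besides the shell and the picture viewer there is one more tool, called after "Call:" as name(argument=value, ...) on one line, values as JSON. drive_tool: Moves the arm, as the interface text tells. Its arguments: {"type":"object","properties":{"rows":{"type":"string"}},"required":["rows"]}

```bash
mkdir -p pics; ls; cat > h.py <<'E'
import numpy as np, cv2
from workcell import bot
from scipy.spatial.transform import Rotation as Ro
def K(c):
    f=c["image"].shape[0]/2/np.tan(np.radians(c["vertical_fov"])/2); return f,c["cx"],c["cy"]
def snap(name,fn):
    o=bot.get_obs(); c=bot.camera(name)
    cv2.imwrite("pics/"+fn,c["image"][:,:,::-1]); 
    if "R" in c: R,t=np.array(c["R"]),np.array(c["t"])
    else:
        T=np.array(c["tool_from_camera"]); W=np.eye(4); W[:3,:3]=Ro.from_quat(o["tool_rot"]).as_matrix(); W[:3,3]=o["eef_pos"]
        M=np.linalg.inv(W@T); R,t=M[:3,:3],M[:3,3]
    np.savez("pics/"+fn[:-4]+".npz",R=R,t=t,k=K(c)); return c
def ray(fn,u,v):
    d=np.load("pics/"+fn+".npz"); f,cx,cy=d["k"]; R,t=d["R"],d["t"]
    return -R.T@t, R.T@np.array([(u-cx)/f,(v-cy)/f,1])
def onz(fn,u,v,z):
    o,d=ray(fn,u,v); return o+d*(z-o[2])/d[2]
def proj(fn,X):
    d=np.load("pics/"+fn+".npz"); f,cx,cy=d["k"]; p=d["R"]@np.array(X)+d["t"]; return p[:2]/p[2]*f+[cx,cy]
E
python3 - <<'E'
from h import *
print(bot.get_obs())
for n in("scene","top"): 
    c=snap(n,n+"0.png"); print(n,{k:v for k,v in c.items() if k!="image"})
a=cv2.imread("pics/top0.png"); cv2.imwrite("pics/top0b.png",cv2.resize(a,(800,600),interpolation=cv2.INTER_CUBIC))
E
```

```text
pics
{'clock': 0.0, 'joint_pos': array([ 1.26100761e+00,  2.41443041e-01,  3.71888123e-03,  1.33519978e+00,
       -1.41469929e-05,  1.57081283e+00]), 'joint_vel': array([-0.00023446, -0.00037716,  0.00108369,  0.00013193, -0.00034679,
       -0.00037404]), 'tau': array([ 8.32971928e-04, -3.72317934e+01,  2.52406847e+01,  1.70142576e-02,
        1.00662285e-04,  8.71747432e-06]), 'eef_pos': array([0.15223913, 0.47559265, 0.23039591]), 'tool_rot': array([ 8.07734996e-01,  5.89544777e-01, -8.55091727e-04,  6.32888144e-04]), 'ft_force': array([0.38398273, 0.13481995, 0.38949484]), 'ft_torque': array([ 0.01579185, -0.02588659, -0.00994327]), 'grip_width': 0.0852592839629518}
scene {'vertical_fov': 45.85583886001511, 'cx': 279.8079409431978, 'cy': 201.32828041454482, 'R': array([[ 0.8702614 ,  0.49258275,  0.00270766],
       [ 0.32729823, -0.57412263, -0.75050587],
       [-0.36813172,  0.6540225 , -0.66085823]]), 't': array([-0.49374351, -0.12812914,  1.75633056])}
top {'vertical_fov': 57.38432123983498, 'cx': 284.74321172732226, 'cy': 206.9785586339278, 'R': array([[ 0.01239127, -0.99973696, -0.01929919],
       [-0.98195679, -0.00852406, -0.1889132 ],
       [ 0.188699  ,  0.02129184, -0.98180413]]), 't': array([-0.01225328,  0.60048505,  0.92150173])}
```

View pics/top0b.png

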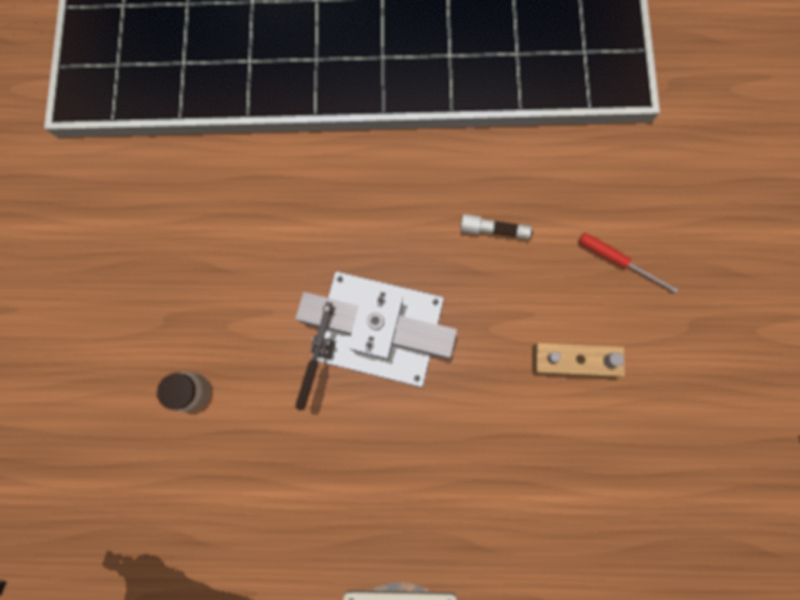

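View pics/scene0.png

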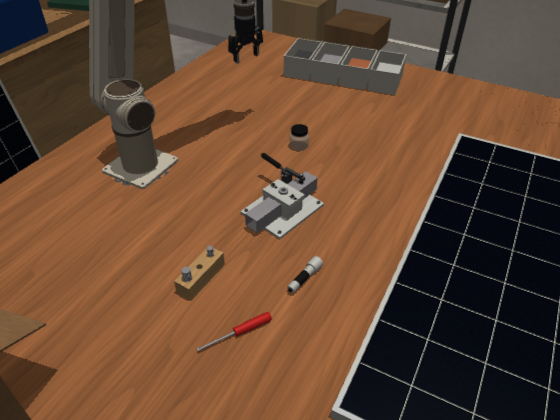

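Top view (800 px version): the jig's bushing is at (375,321), the guide plate's screws at (381,298) and (370,344), the clamp arm tip at (328,308). The rack runs from (537,360) to (624,360), with the thick pin's head at (614,360) and the thin one's at (554,357). The scene view agrees: the thick pin is at (186,272), at the rack's end away from the jig.

```bash
python3 - <<'E'
from h import *
s=1.4286
for n,u,v,z in[("pin",614,359,.086),("thin",554,357,.078),("mid",581,359,.05),("bush",375,321,.084),("scr+",381,298,.08),("scr-",370,344,.08),("c1",340,280,.012),("c2",436,301,.012),("c3",418,379,.012),("clamp",328,308,.095),("railL",300,308,.062),("railR",455,341,.062)]:
    print(n,onz("top0",u/s,v/s,z).round(4))
for n,u,v,z in[("pin",186,270,.086),("thin",210,249,.078),("bush",284,190,.084)]: print("scene",n,onz("scene0",u,v,z).round(4))
a=cv2.imread("pics/top0.png")
E
```

```text
pin [ 0.4896 -0.3564  0.086 ]
thin [ 0.4926 -0.2581  0.078 ]
mid [ 0.4919 -0.3119  0.05  ]
bush [0.5506 0.0477 0.084 ]
scr+ [0.5917 0.0385 0.08  ]
scr- [0.5112 0.0557 0.08  ]
c1 [0.6383 0.1213 0.012 ]
c2 [ 0.5996 -0.0595  0.012 ]
c3 [ 0.4554 -0.0272  0.012 ]
clamp [0.5707 0.1279 0.095 ]
railL [0.5757 0.1833 0.062 ]
railR [ 0.5198 -0.0912  0.062 ]
scene pin [ 0.4942 -0.3624  0.086 ]
scene thin [ 0.4998 -0.2655  0.078 ]
scene bush [0.5565 0.0449 0.084 ]
```

```bash
python3 - <<'E'
from h import *
c=snap("wrist","w0.png"); print({k:v for k,v in c.items() if k!="image"})
def plan(target,yaw=np.radians(78)):
    o=bot.get_obs(); R=Ro.from_quat(o["tool_rot"]).as_matrix()
    x=R[:,0]; print("yaw",np.degrees(np.arctan2(x[1],x[0])),"tool shift mm",(R.T@(np.array(target)-o["eef_pos"])*1000).round(1))
plan([.5,.06,.23])
# pixels of jig if at (.5,.06,.23)
T=np.array(c["tool_from_camera"]); W=np.eye(4); W[:3,:3]=Ro.from_matrix(np.array([[np.cos(1.36),np.sin(1.36),0],[np.sin(1.36),-np.cos(1.36),0],[0,0,-1]]).T.T).as_matrix()
f,cx,cy=K(c)
for y in (.23,.26):
  W[:3,3]=[.51,.05,y]; M=np.linalg.inv(W@T)
  for X in([.55,.047,.084],[.638,.121,.012],[.455,-.027,.012]): p=M[:3,:3]@X+M[:3,3]; print(y,X,p[:2]/p[2]*f+[cx,cy],p[2])
E
```

```text
{'vertical_fov': 61.961164541268616, 'cx': 279.5504112394079, 'cy': 208.70837728929013, 'tool_from_camera': array([[ 9.99999594e-01,  7.75925992e-04,  4.58921259e-04,
        -5.37858013e-05],
       [-8.81393557e-04,  9.48412647e-01,  3.17037339e-01,
        -8.15951636e-02],
       [-1.89249214e-04, -3.17037615e-01,  9.48412945e-01,
        -1.42736055e-01],
       [ 0.00000000e+00,  0.00000000e+00,  0.00000000e+00,
         1.00000000e+00]])}
yaw 72.2490506048989 tool shift mm [-289.9  457.9    1.1]
0.23 [0.55, 0.047, 0.084] [285.517555   235.07379404] 0.3123120387416336
0.23 [0.638, 0.121, 0.012] [362.89076351 267.47594613] 0.4030122546678123
0.23 [0.455, -0.027, 0.012] [194.2172317  137.20890589] 0.3560124776427468
0.26 [0.55, 0.047, 0.084] [285.01349626 223.1099887 ] 0.34076442710347804
0.26 [0.638, 0.121, 0.012] [357.39038728 255.89038989] 0.4314646430296567
0.26 [0.455, -0.027, 0.012] [200.5271632  133.84748179] 0.3844648660045912
```

Call:
drive_tool(rows="85 -12 20 0 0;85 -24 38 0 0;85 -26 41 4 0;85 -26 41 4 0;85 -26 41 4 0;85 -26 41 4 0;85 -26 41 4 0;85 -26 41 4 0;85 -26 41 4 0;85 -26 41 4 0;85 -24 38 4 0;85 -15 25 0 -0.1")

```text
clock: 1.35
eef_pos: [0.4948, 0.067, 0.1944]
tool_rot: [0.777, 0.629, -0.001, -0.0]
ft_force: [0.1, 0.9, 0.2]
grip_width: 0.0848
```

Call:
drive_tool(rows="85 -5 12 0 0;85 0 0 0 0")

```text
clock: 1.55
eef_pos: [0.5053, 0.0616, 0.1948]
tool_rot: [0.778, 0.628, -0.0, -0.0]
ft_force: [-0.1, 0.5, -0.1]
grip_width: 0.085
```

```bash
python3 - <<'E'
from h import *
c=snap("wrist","w1.png"); print(bot.get_obs()["joint_pos"].round(3), proj("w1",[.5506,.0477,.084]))
a=c["image"][:,:,::-1]; u,v=proj("w1",[.5506,.0477,.084]).astype(int)
x0,y0=u-133,max(0,v-100); print(x0,y0)
cv2.imwrite("pics/w1c.png",cv2.resize(a[y0:y0+200,x0:x0+266],None,fx=3,fy=3,interpolation=cv2.INTER_CUBIC))
E
```

```text
[ 1.230e-01  2.760e-01 -4.400e-02  1.252e+00  1.000e-03  3.350e-01] [274.44086929 260.74609354]
141 160
```

View pics/w1c.png

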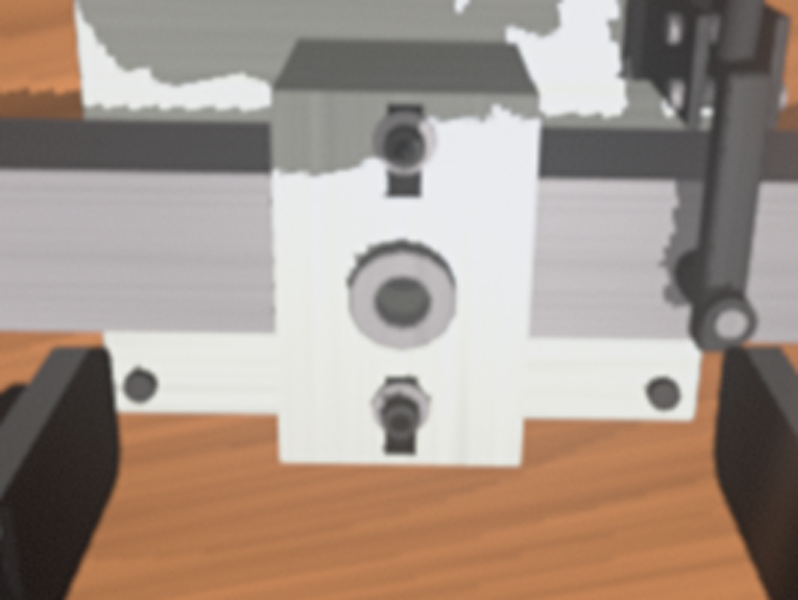

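Wrist crop (origin 141,160, ×3): the bushing's mouth is centred at (402,302), the screws are at (405,147) and (400,415), and the clamp's arm is on the right at (727,320). The bore lies towards the far screw, so the plate is set to jig +x.

```bash
python3 - <<'E'
from h import *
def c(u,v,z): return onz("w1",141+(u+.5)/3-.5,160+(v+.5)/3-.5,z)
for n,u,v,z in[("mouth",402.5,302,.084),("mouthL",374,301,.084),("mouthR",431,301,.084),("mT",402,277,.084),("mB",402,327,.084),("scrA",405,147,.082),("scrB",400,415,.082),("plBL",280,463,.076),("plBR",522,466,.076),("hole1",140,385,.012),("hole2",663,393,.012),("railL",0,331,.062),("plTL",274,92,.076),("plTR",539,94,.076)]: print(n,c(u,v,z).round(4))
o=bot.get_obs();R=Ro.from_quat(o["tool_rot"]).as_matrix()
print("to pin",(R.T@(np.array([.491,-.358,.14])-o["eef_pos"])*1000).round(1))
E
```

```text
mouth [0.5503 0.0481 0.084 ]
mouthL [0.5484 0.0407 0.084 ]
mouthR [0.5516 0.0556 0.084 ]
mT [0.5431 0.0495 0.084 ]
mB [0.5576 0.0463 0.084 ]
scrA [0.5083 0.058  0.082 ]
scrB [0.5855 0.0396 0.082 ]
plBL [0.5976 0.0009 0.076 ]
plBR [0.6136 0.0698 0.076 ]
hole1 [ 0.5979 -0.0585  0.012 ]
hole2 [0.6402 0.122  0.012 ]
railL [ 0.5454 -0.0723  0.062 ]
plTL [0.4885 0.0276 0.076 ]
plTR [0.5035 0.0944 0.076 ]
to pin [-413.9   75.5   54.7]
```

Call:
drive_tool(rows="85 -20 2 0 0;85 -40 4 2 0;85 -44 4 2 0;85 -44 4 2 0;85 -44 4 2 0;85 -44 4 2 0;85 -44 4 2 0;85 -44 4 2 0;85 -40 4 2 0;85 -30 2 2 0;85 -20 2 2 0;85 0 0 0 0")

```text
clock: 2.8
eef_pos: [0.4552, -0.3508, 0.1749]
tool_rot: [0.778, 0.628, -0.0, -0.0]
ft_force: [0.1, -0.2, 0.2]
grip_width: 0.0852
```

```bash
python3 - <<'E'
from h import *
c=snap("wrist","w2.png"); p=proj("w2",[.491,-.358,.086]);print(bot.get_obs()["joint_pos"].round(3), p)
a=c["image"][:,:,::-1]; u,v=p.astype(int)
x0,y0=u-133,min(220,max(0,v-100)); print(x0,y0)
cv2.imwrite("pics/w2c.png",cv2.resize(a[y0:y0+200,x0:x0+266],None,fx=3,fy=3,interpolation=cv2.INTER_CUBIC))
E
```

```text
[-6.550e-01  4.160e-01  1.050e-01  1.261e+00  1.000e-03 -4.450e-01] [279.98119105 261.30606946]
146 161
```

View pics/w2c.png

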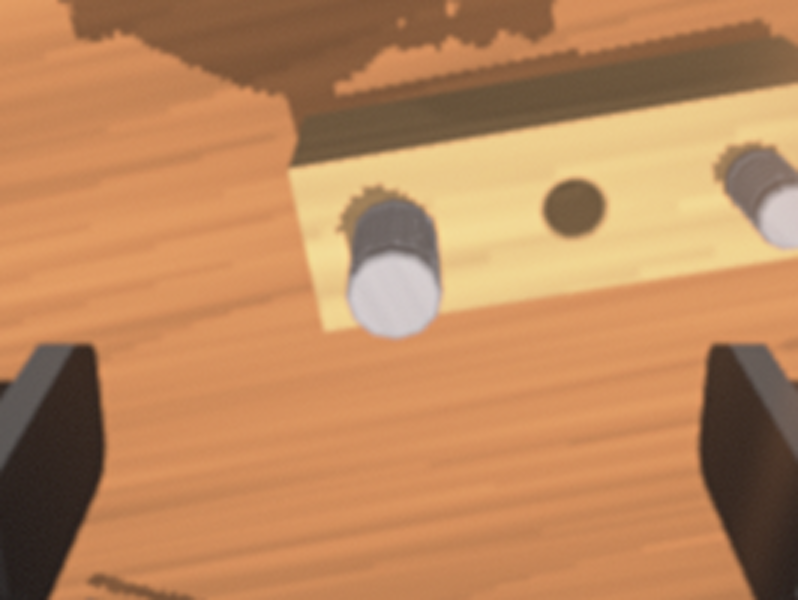

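Wrist crop (origin 146,161, ×3): the thick pin's head top is centred at (394,294), about 92 px across. The empty hole is at (574,208) and the thin pin at (785,215).

```bash
python3 - <<'E'
from h import *
def c(u,v,z): return onz("w2",146+(u+.5)/3-.5,161+(v+.5)/3-.5,z)
for n,u,v,z in[("pin",394,294,.086),("L",348,294,.086),("R",440,294,.086),("hole",574,208,.05),("thin",790,215,.078)]: print(n,c(u,v,z).round(4))
o=bot.get_obs();R=Ro.from_quat(o["tool_rot"]).as_matrix()
P=c(394,294,.086);P[2]=.062;print("to pin",(R.T@(P-o["eef_pos"])*1000).round(1))
E
```

```text
pin [ 0.4884 -0.3597  0.086 ]
L [ 0.4861 -0.3707  0.086 ]
R [ 0.4908 -0.3487  0.086 ]
hole [ 0.4908 -0.3099  0.05  ]
thin [ 0.4917 -0.2606  0.078 ]
to pin [ -3.3  34.6 113. ]
```

Call:
drive_tool(rows="85 -2 15 10 0;70 -1.3 19.6 20 0;60 0 0 30 0;55 0 0 30 0;55 0 0 20 0;55 0 0 5 0;40 0 0 0 0;20 0 0 0 0;15 0 0 0 0;15 0 0 0 0;15 0 0 0 0;15 0 0 0 0")

```text
clock: 4.05
eef_pos: [0.4899, -0.361, 0.0623]
tool_rot: [0.777, 0.629, 0.001, 0.001]
ft_force: [0.6, 2.4, 6.2]
grip_width: 0.022
```

```bash
python3 - <<'E'
from h import *
o=bot.get_obs();print({k:np.round(o[k],4) for k in("clock","eef_pos","ft_force","ft_torque","grip_width")})
E
```

```text
{'clock': np.float64(4.05), 'eef_pos': array([ 0.4899, -0.361 ,  0.0623]), 'ft_force': array([0.5731, 2.4409, 6.1788]), 'ft_torque': array([ 0.6449, -0.1129, -0.0014]), 'grip_width': np.float64(0.022)}
```

Call:
drive_tool(rows="15 0 0 0 0;15 0 0 0 0;15 0 0 -2 0;15 0 0 -3 0;15 0 0 -5 0;15 0 0 0 0;15 0 0 0 0")

```text
clock: 4.75
eef_pos: [0.4884, -0.3611, 0.0703]
tool_rot: [0.777, 0.629, -0.0, 0.0]
ft_force: [0.1, -0.1, -2.6]
grip_width: 0.0225
```

```bash
python3 - <<'E'
from h import *
o=bot.get_obs();print({k:np.round(o[k],4) for k in("clock","eef_pos","ft_force","ft_torque","grip_width","tool_rot")})
c=snap("wrist","w3.png");a=c["image"][:,:,::-1]
cv2.imwrite("pics/w3c.png",cv2.resize(a[210:420,140:420],(800,600),interpolation=cv2.INTER_CUBIC))
E
```

```text
{'clock': np.float64(4.75), 'eef_pos': array([ 0.4884, -0.3611,  0.0703]), 'ft_force': array([ 0.0789, -0.0698, -2.5847]), 'ft_torque': array([-0.0169, -0.0764,  0.036 ]), 'grip_width': np.float64(0.0225), 'tool_rot': array([ 7.773e-01,  6.291e-01, -1.000e-04,  0.000e+00])}
```

View pics/w3c.png

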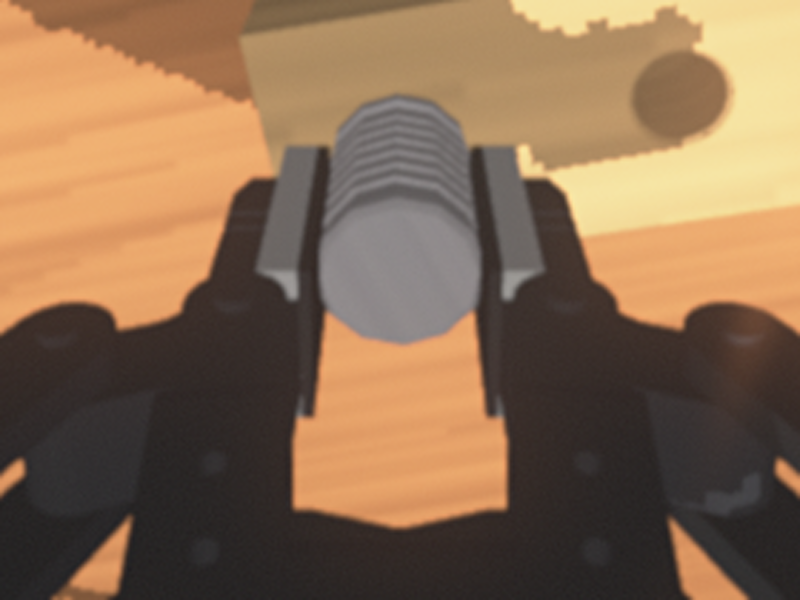

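The pin is held on its grooved head and carries about 2.6 N. Now I lift it until about 8 mm is left in the rack hole, then lean it in the grip against the hole's rim.

Call:
drive_tool(rows="15 0 0 -10 0;15 0 0 -10 0;15 0 0 -6 0;15 0 0 0 0;15 0 -2 0 0;15 0 -2 0 0;15 0 -2 0 0;15 0 0 0 0")

```text
clock: 5.6
eef_pos: [0.4857, -0.3603, 0.0971]
tool_rot: [0.777, 0.629, 0.002, 0.003]
ft_force: [8.1, -0.4, -2.9]
grip_width: 0.0222
```

Call:
drive_tool(rows="15 0 -2 0 0;15 0 -2 0 0;15 0 0 0 0")

```text
clock: 5.9
eef_pos: [0.4819, -0.3595, 0.0974]
tool_rot: [0.777, 0.63, 0.002, 0.003]
ft_force: [6.1, -0.4, -1.8]
grip_width: 0.022
```

Call:
drive_tool(rows="15 0 -2 0 0;15 0 -2 0 0;15 0 -2 0 0;15 0 -2 0 0;15 0 0 0 0")

```text
clock: 6.4
eef_pos: [0.4743, -0.3579, 0.0973]
tool_rot: [0.777, 0.63, 0.002, 0.003]
ft_force: [8.2, -1.5, -3.5]
grip_width: 0.022
```

```bash
python3 - <<'E'
from h import *
o=bot.get_obs();print({k:np.round(o[k],4) for k in("clock","eef_pos","ft_force","ft_torque","grip_width","tool_rot")})
c=snap("wrist","w4.png");a=c["image"][:,:,::-1]
cv2.imwrite("pics/w4c.png",cv2.resize(a[210:420,140:420],(800,600),interpolation=cv2.INTER_CUBIC))
E
```

```text
{'clock': np.float64(6.4), 'eef_pos': array([ 0.4743, -0.3579,  0.0973]), 'ft_force': array([ 8.1846, -1.4603, -3.4531]), 'ft_torque': array([-0.2351, -2.028 , -0.0133]), 'grip_width': np.float64(0.022), 'tool_rot': array([0.777 , 0.6295, 0.0023, 0.0031])}
```

View pics/w4c.png

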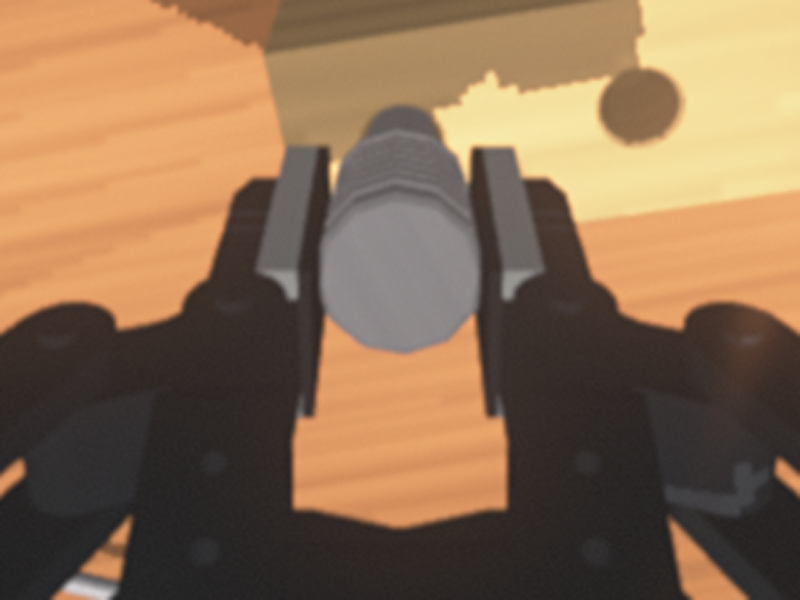

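The pin is leaning. The underside of its head has shifted down the image, and the shank shows at (400,110). I add a few millimetres more, then lift clear.

Call:
drive_tool(rows="15 0 -2 0 0;15 0 -2 0 0;15 0 0 0 0;15 0 2 -6 0;15 0 0 -15 0;15 0 0 -25 0;15 0 0 -20 0;15 0 0 0 0;15 0 0 0 0")

```text
clock: 7.35
eef_pos: [0.4684, -0.3565, 0.1616]
tool_rot: [0.777, 0.629, -0.0, -0.0]
ft_force: [-0.5, 0.5, -2.8]
grip_width: 0.0223
```

```bash
python3 - <<'E'
from h import *
o=bot.get_obs();print({k:np.round(o[k],4) for k in("clock","eef_pos","ft_force","ft_torque","grip_width","tool_rot")})
R=Ro.from_quat(o["tool_rot"]).as_matrix();B=np.array([.5503,.0481,.084])
print("to bore",(R.T@(B-o["eef_pos"])*1000).round(1))
c=snap("wrist","w5.png");a=c["image"][:,:,::-1]
cv2.imwrite("pics/w5c.png",cv2.resize(a[230:350,200:360],(800,600),interpolation=cv2.INTER_CUBIC))
# model: predicted points for pin tilt th about grasp (tool frame)
T=np.array(c["tool_from_camera"]);M=np.linalg.inv(T);f,cx,cy=K(c)
def pt(X): p=M[:3,:3]@np.array(X)/1e0+M[:3,3]; return (p[:2]/p[2]*f+[cx,cy]-[200,230])*5
for th in(0,10,12,14,16):
    t=np.radians(th); G=np.array([0,0,-.019]); ax=np.array([0,-np.sin(t),-np.cos(t)]); e=np.array([0,np.cos(t),-np.sin(t)])
    F=G-ax*.072; q=lambda h,r:pt(F+ax*h+e*r).round()[1]
    print(th,"rows: top far/near",q(.078,.012),q(.078,-.012),"head under near edge",q(.042,-.012),"foot low edge",q(0,-.007),"foot",(F*1000).round(1))
E
```

```text
{'clock': np.float64(7.35), 'eef_pos': array([ 0.4684, -0.3565,  0.1616]), 'ft_force': array([-0.5182,  0.5094, -2.7554]), 'ft_torque': array([-0.022 , -0.0274,  0.0251]), 'grip_width': np.float64(0.0223), 'tool_rot': array([ 7.773e-01,  6.291e-01, -3.000e-04, -4.000e-04])}
to bore [412.8  -4.1  77.6]
0 rows: top far/near 530.0 269.0 head under near edge 73.0 foot low edge -34.0 foot [ 0.  0. 53.]
10 rows: top far/near 534.0 244.0 head under near edge 117.0 foot low edge 62.0 foot [ 0.  12.5 51.9]
12 rows: top far/near 534.0 240.0 head under near edge 126.0 foot low edge 82.0 foot [ 0.  15.  51.4]
14 rows: top far/near 534.0 236.0 head under near edge 136.0 foot low edge 102.0 foot [ 0.  17.4 50.9]
16 rows: top far/near 534.0 232.0 head under near edge 145.0 foot low edge 122.0 foot [ 0.  19.8 50.2]
```

View pics/w5c.png

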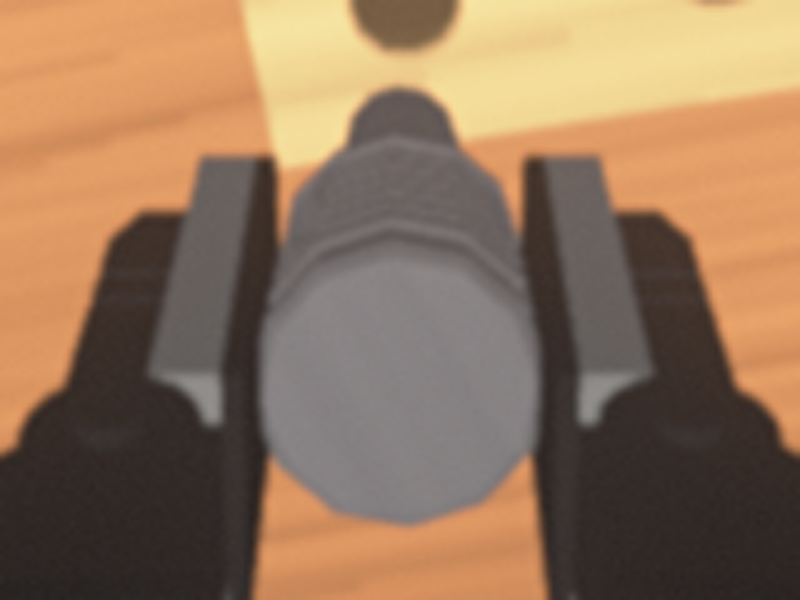

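The pin hangs clear and leans cleanly. Visible rows at column ≈402: the foot's low edge at 88, the head's underside edge at 137, and the top face's near rim ≈222 and far rim ≈523.

```bash
python3 - <<'E'
from h import *
from scipy.optimize import least_squares
T=np.array([[1,.00078,.00046,-5e-5],[-.00088,.94841,.31704,-.081595],[-.00019,-.31704,.94841,-.142736],[0,0,0,1]])
M=np.linalg.inv(T);k=np.load("pics/w5.npz")["k"];f,cx,cy=k
def v(X): p=M[:3,:3]@X+M[:3,3]; return ((p[1]/p[2]*f+cy)-230)*5+2
def F(p):
    t=p[1];ax=np.array([0,-np.sin(t),-np.cos(t)]);e=np.array([0,np.cos(t),-np.sin(t)]);f0=np.array([0,p[0],-.019])-ax*p[2]
    return f0,ax,e
def res(p):
    f0,ax,e=F(p); q=lambda h,r:v(f0+ax*h+e*r)
    return [(q(.078,.012)-523)/5,(q(.078,-.012)-222)/8,(q(.042,-.012)-137)/5,(min(q(.001,-.007),q(0,-.006))-88)/5,(p[2]-.072)/.0015]
s=least_squares(res,[0,.2,.072],x_scale=[.001,.05,.001]);p=s.x;f0,ax,e=F(p)
print("y0",p[0],"deg",np.degrees(p[1]),"L",p[2],"res",s.fun.round(2),"foot",(f0*1e3).round(1),"low edge",((f0-.006*e)*1e3).round(1),"bevel top low",((f0+.001*ax-.007*e)*1e3).round(1),"high edge",((f0+.006*e)*1e3).round(1))
E
```

```text
y0 -0.0006820921695108749 deg 13.394957215902716 L 0.0726542098932235 res [ 0.39  0.85 -1.98  1.08  0.44] foot [ 0.  16.1 51.7] low edge [ 0.  10.3 53.1] bevel top low [ 0.   9.1 52.3] high edge [ 0.  22.  50.3]
```

Call:
drive_tool(rows="15 15 0 0 0;15 30 0 0 0;15 40 -2 0 0;15 42 -3 0 0;15 42 -3 0 0;15 42 -3 0 0;15 42 -3 0 0;15 42 -3 0 0;15 42 -3 0 0;15 36 0 0 0;15 26 0 0 0;15 12.8 0.4 0 0")

```text
clock: 8.6
eef_pos: [0.5345, 0.0531, 0.161]
tool_rot: [0.776, 0.631, -0.001, -0.001]
ft_force: [-0.8, -0.8, -2.0]
grip_width: 0.022
```

Call:
drive_tool(rows="15 0.5 0 6 0;15 0 0 6 0;15 0 0 0 0;15 0 0 0 0")

```text
clock: 9.0
eef_pos: [0.5351, 0.0493, 0.1497]
tool_rot: [0.778, 0.628, -0.001, -0.0]
ft_force: [-0.8, 0.8, -0.9]
grip_width: 0.022
```

```bash
python3 - <<'E'
from h import *
o=bot.get_obs();print({k:np.round(o[k],4) for k in("clock","eef_pos","ft_force","ft_torque","grip_width","tool_rot")})
R=Ro.from_quat(o["tool_rot"]).as_matrix();B=np.array([.5503,.0481,.084])
print("to bore",(R.T@(B-o["eef_pos"])*1000).round(1))
c=snap("wrist","w6.png");a=c["image"][:,:,::-1]
cv2.imwrite("pics/w6c.png",cv2.resize(a[190:310,200:360],(800,600),interpolation=cv2.INTER_CUBIC))
x=R[:,0];y=R[:,1]
for r in(.0075,.015): print(r,[((proj("w6",B+r*d)-[200,190])*5+2).round() for d in(x,-x,y,-y)])
E
```

```text
{'clock': np.float64(9.0), 'eef_pos': array([0.5351, 0.0493, 0.1497]), 'ft_force': array([-0.8321,  0.8303, -0.8773]), 'ft_torque': array([ 0.0065, -0.0433, -0.0115]), 'grip_width': np.float64(0.022), 'tool_rot': array([ 7.779e-01,  6.284e-01, -7.000e-04, -3.000e-04])}
to bore [ 2.1 15.2 65.7]
0.0075 [array([473., 292.]), array([358., 292.]), array([415., 344.]), array([415., 239.])]
0.015 [array([530., 292.]), array([300., 292.]), array([415., 395.]), array([416., 185.])]
```

View pics/w6c.png

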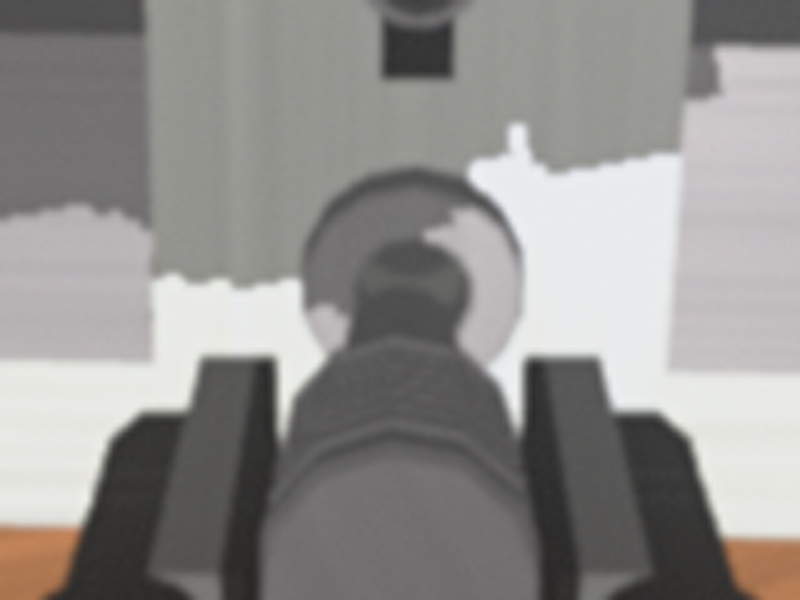

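The mouth shows at columns 355–470, centre ≈414, with its near rim at row 238. This matches the projected estimate. The shank's foot is centred at column ≈403, with its low edge at row ≈288. So I shift about +1.7 mm in tool x and go down gently.

Call:
drive_tool(rows="15 1 0 3 0;15 0.7 0 4 0;15 0 0 3 0;15 0 0 1 0;15 0 0 1 0;15 0 0 1 0;15 0 0 0 0;15 0 0 0 0")

```text
clock: 9.85
eef_pos: [0.5361, 0.0523, 0.1374]
tool_rot: [0.777, 0.629, 0.0, 0.0]
ft_force: [-0.2, -0.2, -2.0]
grip_width: 0.0217
```

Call:
drive_tool(rows="15 0 0 1 0;15 0 0 0 0;15 0 0 0 0")

```text
clock: 10.15
eef_pos: [0.5362, 0.052, 0.1363]
tool_rot: [0.777, 0.629, -0.0, 0.0]
ft_force: [0.7, -1.6, -2.7]
grip_width: 0.022
```

Call:
drive_tool(rows="15 -0.7 -0.2 -1 0;15 -0.7 -0.2 0 0;15 0 0 0 0;15 0 0 0 0;15 0 0 0 0")

```text
clock: 10.65
eef_pos: [0.5354, 0.0511, 0.1373]
tool_rot: [0.777, 0.629, 0.0, -0.0]
ft_force: [-0.4, 0.1, -2.3]
grip_width: 0.022
```

```bash
cat >> h.py <<'E'
def st(B=np.array([.5503,.0481,.084])):
    o=bot.get_obs();R=Ro.from_quat(o["tool_rot"]).as_matrix()
    print(o["clock"],"z",round(o["eef_pos"][2],4),"bore in tool",(R.T@(B-o["eef_pos"])*1000).round(1),"F tool",(R.T@o["ft_force"]).round(1),"M",o["ft_torque"].round(2),o["grip_width"].round(4))
E
python3 - <<'E'
from h import *
st()
c=snap("wrist","w7.png");a=c["image"][:,:,::-1]
cv2.imwrite("pics/w7c.png",cv2.resize(a[190:310,200:360],(800,600),interpolation=cv2.INTER_CUBIC))
E
```

```text
Traceback (most recent call last):
  File "h.py", line 23, in st
    print(o["clock"],"z",round(o["eef_pos"][2],4),"bore in tool",(R.T@(B-o["eef_pos"])*1000).round(1),"F tool",(R.T@o["ft_force"]).round(1),"M",o["ft_torque"].round(2),o["grip_width"].round(4))
                                                                                                                                                                        ^^^^^^^^^^^^^^^^^^^^^
AttributeError: 'float' object has no attribute 'round'
```

```bash
sed -i 's/o\["grip_width"\].round(4)/round(o["grip_width"],4)/' h.py
python3 - <<'E'
from h import *
st()
c=snap("wrist","w7.png");a=c["image"][:,:,::-1]
cv2.imwrite("pics/w7c.png",cv2.resize(a[190:310,200:360],(800,600),interpolation=cv2.INTER_CUBIC))
E
```

```text
10.65 z 0.1373 bore in tool [ 0.2 15.2 53.3] F tool [-0.  -0.4  2.3] M [-0.01  0.01 -0.01] 0.022
```

View pics/w7c.png

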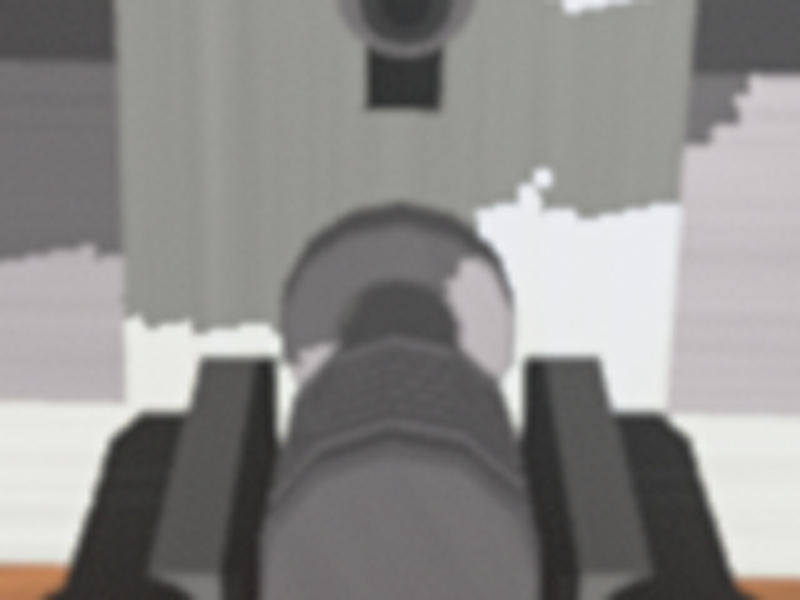

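The collar is now centred at column ≈399 and the shank at ≈401, and the foot's low edge sits just inside the near rim (row ≈282). I go down by feel.

Call:
drive_tool(rows="15 0 0 1 0;15 0 0 1 0;15 0 0 1 0;15 0 0 0 0;15 0 0 0 0")

```text
clock: 11.2
eef_pos: [0.5354, 0.051, 0.1342]
tool_rot: [0.777, 0.629, -0.0, -0.0]
ft_force: [-0.1, 0.2, -2.0]
grip_width: 0.0219
```

Call:
drive_tool(rows="15 0 0 1 0;15 0 0 1 0;15 0 0 0 0;15 0 0 0 0")

```text
clock: 11.6
eef_pos: [0.5355, 0.051, 0.1323]
tool_rot: [0.777, 0.629, 0.0, 0.0]
ft_force: [0.1, 0.1, -2.3]
grip_width: 0.0221
```

```bash
python3 -c "
from h import *
st()"
```

```text
11.6 z 0.1323 bore in tool [ 0.3 15.  48.3] F tool [0.2 0.1 2.3] M [-0.04 -0.14  0.01] 0.0221
```

No contact yet, and the low edge should be about 5 mm inside. I continue gently.

Call:
drive_tool(rows="15 0 0 1 0;15 0 0 0 0;15 0 0 1 0;15 0 0 0 0;15 0 0 0 0")

```text
clock: 12.1
eef_pos: [0.5356, 0.051, 0.1304]
tool_rot: [0.777, 0.629, 0.0, 0.0]
ft_force: [0.3, -0.5, -1.8]
grip_width: 0.0221
```

```bash
python3 -c "
from h import *
st()"
```

```text
12.1 z 0.1304 bore in tool [ 0.3 14.9 46.4] F tool [-0.4  0.4  1.8] M [-0.13 -0.36 -0.01] 0.0221
```

The low edge is started about 6.5 mm deep, and a light couple can be felt. Now I stand it up with tool +y.

Call:
drive_tool(rows="15 0 1.5 0 0;15 0 1.5 0 0;15 0 1.5 0 0;15 0 0 0 0;15 0 0 0 0")

```text
clock: 12.6
eef_pos: [0.538, 0.0503, 0.1297]
tool_rot: [0.777, 0.629, -0.001, -0.001]
ft_force: [-5.1, 1.6, 0.8]
grip_width: 0.0224
```

```bash
python3 -c "
from h import *
st()"
```

```text
12.6 z 0.1297 bore in tool [ 0.4 12.7 45.7] F tool [ 0.5 -5.3 -0.8] M [ 0.18  1.32 -0.01] 0.0224
```

Call:
drive_tool(rows="15 0 1.5 0 0;15 0 1.5 0 0;15 0 1.5 0 0;15 0 0 0 0;15 0 0 0 0")

```text
clock: 13.1
eef_pos: [0.5411, 0.0496, 0.1296]
tool_rot: [0.777, 0.629, -0.002, -0.002]
ft_force: [-8.0, 1.7, 3.4]
grip_width: 0.0217
```

```bash
python3 -c "
from h import *
st()"
```

```text
13.1 z 0.1296 bore in tool [ 0.4  9.7 45.5] F tool [-0.1 -8.2 -3.4] M [0.41 2.05 0.02] 0.0217
```

Call:
drive_tool(rows="15 0 1.5 0 0;15 0 1.5 0 0;15 0 0 0 0;15 0 0 0 0")

```text
clock: 13.5
eef_pos: [0.5435, 0.0492, 0.1296]
tool_rot: [0.777, 0.629, -0.002, -0.003]
ft_force: [-8.8, 2.2, 4.0]
grip_width: 0.0224
```

```bash
python3 -c "
from h import *
st()"
```

```text
13.5 z 0.1296 bore in tool [ 0.4  7.2 45.6] F tool [ 0.3 -9.1 -3.9] M [0.44 2.38 0.06] 0.0224
```

Call:
drive_tool(rows="15 0 1.5 0 0;15 0 1.5 0 0;15 0 1 0 0;15 0 0 0 0;15 0 0 0 0")

```text
clock: 14.0
eef_pos: [0.5475, 0.0483, 0.1297]
tool_rot: [0.777, 0.629, -0.002, -0.003]
ft_force: [-8.4, 2.3, 4.3]
grip_width: 0.0222
```

```bash
python3 -c "
from h import *
st()"
```

```text
14.0 z 0.1297 bore in tool [ 0.4  3.1 45.6] F tool [ 0.5 -8.7 -4.2] M [0.46 2.27 0.02] 0.0222
```

Call:
drive_tool(rows="15 0 1.5 0 0;15 0 1.5 0 0;15 0 0 0 0;15 0 0 0 0")

```text
clock: 14.4
eef_pos: [0.5511, 0.0475, 0.1297]
tool_rot: [0.777, 0.629, -0.002, -0.002]
ft_force: [-7.3, 0.9, 2.3]
grip_width: 0.0216
```

```bash
python3 -c "
from h import *
st()
c=snap('wrist','w8.png');a=c['image'][:,:,::-1]
cv2.imwrite('pics/w8c.png',cv2.resize(a[190:340,180:380],(800,600),interpolation=cv2.INTER_CUBIC))"
```

```text
14.4 z 0.1297 bore in tool [ 0.4 -0.6 45.7] F tool [-0.6 -7.4 -2.3] M [ 0.34  1.94 -0.01] 0.0216
```

View pics/w8c.png

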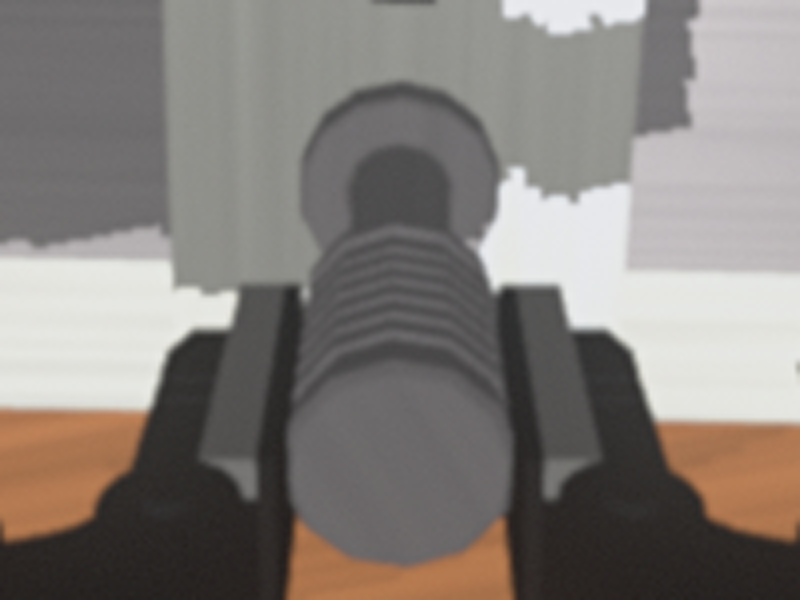

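The pin is now nearly upright, with its shank filling the mouth at (400,170). I add a last small nudge, then slide down by feel.

Call:
drive_tool(rows="15 0 1 0 0;15 0 0 1 0;15 0 0 1 0;15 0 0 0 0;15 0 0 0 0")

```text
clock: 14.95
eef_pos: [0.5514, 0.0475, 0.1275]
tool_rot: [0.777, 0.629, -0.002, -0.003]
ft_force: [-8.7, 1.4, 4.6]
grip_width: 0.0223
```

```bash
python3 -c "
from h import *
st()"
```

```text
14.95 z 0.1275 bore in tool [ 0.4 -0.8 43.5] F tool [-0.5 -8.9 -4.5] M [ 0.43  2.23 -0.  ] 0.0223
```

Call:
drive_tool(rows="15 0 -1 0 0;15 0 0 1 0;15 0 0 1 0;15 0 0 1 0;15 0 0 0 0;15 0 0 0 0")

```text
clock: 15.55
eef_pos: [0.551, 0.0476, 0.1245]
tool_rot: [0.777, 0.629, -0.002, -0.002]
ft_force: [-7.6, 1.7, 1.2]
grip_width: 0.022
```

```bash
python3 -c "
from h import *
st()"
```

```text
15.55 z 0.1245 bore in tool [ 0.4 -0.5 40.6] F tool [ 0.1 -7.8 -1.2] M [0.38 1.89 0.01] 0.022
```

Call:
drive_tool(rows="15 0 -1 0 0;15 0 0 1 0;15 0 0 1 0;15 0 0 1 0;15 0 0 0 0;15 0 0 0 0")

```text
clock: 16.15
eef_pos: [0.5506, 0.0476, 0.1216]
tool_rot: [0.777, 0.629, -0.002, -0.002]
ft_force: [-6.5, 0.9, 0.7]
grip_width: 0.0218
```

```bash
python3 -c "
from h import *
st()"
```

```text
16.15 z 0.1216 bore in tool [ 0.4 -0.2 37.6] F tool [-0.4 -6.5 -0.7] M [0.3  1.62 0.  ] 0.0218
```

Call:
drive_tool(rows="15 0 -1 1 0;15 0 -1 1 0;15 0 0 1 0;15 0 0 1 0;15 0 0 1 0;15 0 0 1 0;15 0 0 0 0;15 0 0 0 0")

```text
clock: 16.95
eef_pos: [0.5501, 0.0478, 0.1159]
tool_rot: [0.777, 0.629, -0.001, -0.001]
ft_force: [-4.7, 1.2, 1.5]
grip_width: 0.0223
```

```bash
python3 -c "
from h import *
st()"
```

```text
16.95 z 0.1159 bore in tool [ 0.3  0.1 31.9] F tool [ 0.2 -4.9 -1.4] M [0.19 1.36 0.03] 0.0223
```

Call:
drive_tool(rows="15 0 -1 1 0;15 0 -0.5 1 0;15 0 0 1 0;15 0 0 0 0;15 0 0 0 0")

```text
clock: 17.45
eef_pos: [0.5496, 0.0479, 0.1131]
tool_rot: [0.777, 0.629, -0.0, 0.0]
ft_force: [-3.9, -0.3, -2.1]
grip_width: 0.022
```

Call:
drive_tool(rows="15 0 -0.5 1 0;15 0 0 1 0;15 0 0 1 0;15 0 0 1 0;15 0 0 1 0;15 0 0 0 0;15 0 0 0 0")

```text
clock: 18.15
eef_pos: [0.5492, 0.0481, 0.1081]
tool_rot: [0.777, 0.629, 0.0, 0.0]
ft_force: [-1.8, 0.2, -2.4]
grip_width: 0.0218
```

```bash
python3 -c "
from h import *
st()"
```

```text
18.15 z 0.1081 bore in tool [ 0.3  1.  24.1] F tool [-0.2 -1.8  2.4] M [-0.03  0.4   0.02] 0.0218
```

Call:
drive_tool(rows="15 0 0 1.5 0;15 0 0 1.5 0;15 0 0 1.5 0;15 0 0 1.5 0;15 0 0 1 0;15 0 0 1 0;15 0 0 0 0;15 0 0 0 0")

```text
clock: 18.95
eef_pos: [0.5492, 0.0481, 0.1002]
tool_rot: [0.777, 0.629, 0.0, 0.0]
ft_force: [-0.2, 0.6, -1.9]
grip_width: 0.0222
```

Call:
drive_tool(rows="15 0 0 1 0;15 0 0 1 0;15 0 0 0 0;15 0 0 0 0")

```text
clock: 19.35
eef_pos: [0.5492, 0.0481, 0.0983]
tool_rot: [0.777, 0.629, 0.0, 0.0]
ft_force: [0.3, -0.8, -2.5]
grip_width: 0.0222
```

```bash
python3 -c "
from h import *
st()"
```

```text
19.35 z 0.0983 bore in tool [ 0.2  1.1 14.3] F tool [-0.7  0.4  2.5] M [0.01 0.05 0.04] 0.0222
```

Call:
drive_tool(rows="15 0 0 0.7 0;15 0 0 0.7 0;15 0 0 0 0;15 0 0 0 0")

```text
clock: 19.75
eef_pos: [0.5492, 0.0481, 0.097]
tool_rot: [0.777, 0.629, 0.0, 0.0]
ft_force: [0.2, 0.2, -2.6]
grip_width: 0.0224
```

Call:
drive_tool(rows="15 0 0 0.6 0;15 0 0 0.6 0;15 0 0 0 0;15 0 0 0 0")

```text
clock: 20.15
eef_pos: [0.5494, 0.0481, 0.0966]
tool_rot: [0.777, 0.629, 0.0, 0.0]
ft_force: [-2.1, -0.4, 5.6]
grip_width: 0.0226
```

```bash
python3 -c "
from h import *
st()"
```

```text
20.15 z 0.0966 bore in tool [ 0.2  0.8 12.6] F tool [-0.8 -1.9 -5.6] M [-0.04  0.53  0.02] 0.0226
```

There is contact at z = 0.0966, where the seat was expected (≈0.096). I press lightly once more and look.

Call:
drive_tool(rows="15 0 0 0.5 0;15 0 0 0 0;15 0 0 0 0")

```text
clock: 20.45
eef_pos: [0.5495, 0.0481, 0.0966]
tool_rot: [0.777, 0.629, 0.001, 0.001]
ft_force: [-1.5, 0.1, 8.5]
grip_width: 0.0221
```

```bash
python3 -c "
from h import *
st()
c=snap('wrist','w9.png');a=c['image'][:,:,::-1]
cv2.imwrite('pics/w9c.png',cv2.resize(a[190:340,180:380],(800,600),interpolation=cv2.INTER_CUBIC))"
```

```text
20.45 z 0.0966 bore in tool [ 0.2  0.8 12.6] F tool [-0.2 -1.5 -8.5] M [-0.09  0.72 -0.05] 0.0221
```

View pics/w9c.png

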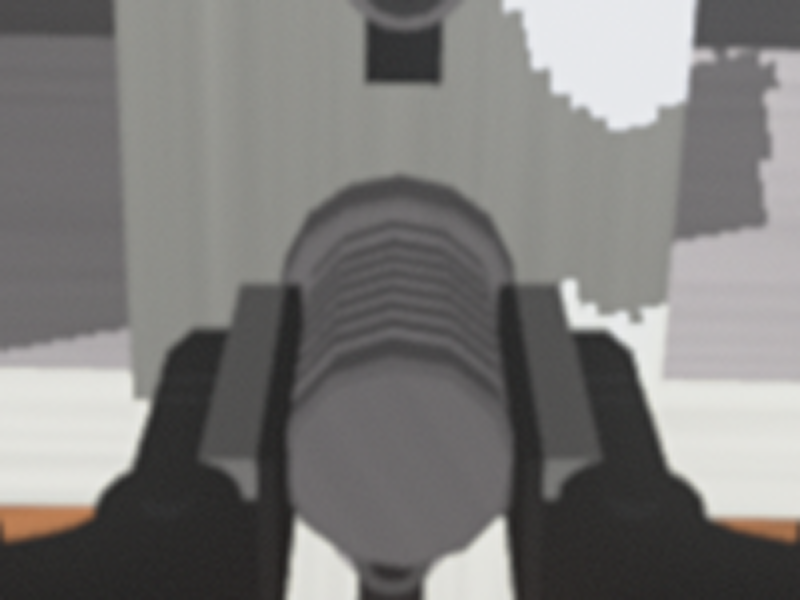

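The head sits on the collar with an even ring of about 3 mm showing around it and no gap. Now I ease off, release and retreat straight up.

Call:
drive_tool(rows="15 0 0 -0.5 0;30 0 0 0 0;40 0 0 0 0;50 0 0 0 0;50 0 0 0 0;50 0 0 -3 0;50 0 0 -10 0;50 0 0 -20 0;50 0 0 -30 0;50 0 0 -30 0;50 0 -10 0 0;50 0 0 0 0")

```text
clock: 21.7
eef_pos: [0.539, 0.0504, 0.1901]
tool_rot: [0.777, 0.629, 0.001, 0.0]
ft_force: [-0.3, 0.6, -0.5]
grip_width: 0.0501
```

```bash
python3 -c "
from h import *
st()
c=snap('wrist','w10.png');a=c['image'][:,:,::-1]
P=proj('w10',[.5503,.0481,.12]);print(P)
y0=min(220,max(0,int(P[1])-100));x0=int(P[0])-133;print(x0,y0)
cv2.imwrite('pics/w10c.png',cv2.resize(a[y0:y0+200,x0:x0+266],None,fx=3,fy=3,interpolation=cv2.INTER_CUBIC))"
```

```text
21.7 z 0.1901 bore in tool [1.000e-01 1.130e+01 1.061e+02] F tool [ 0.5 -0.4  0.5] M [-0.01 -0.01 -0.03] 0.0501
[279.54969564 240.01754226]
146 140
```

View pics/w10c.png

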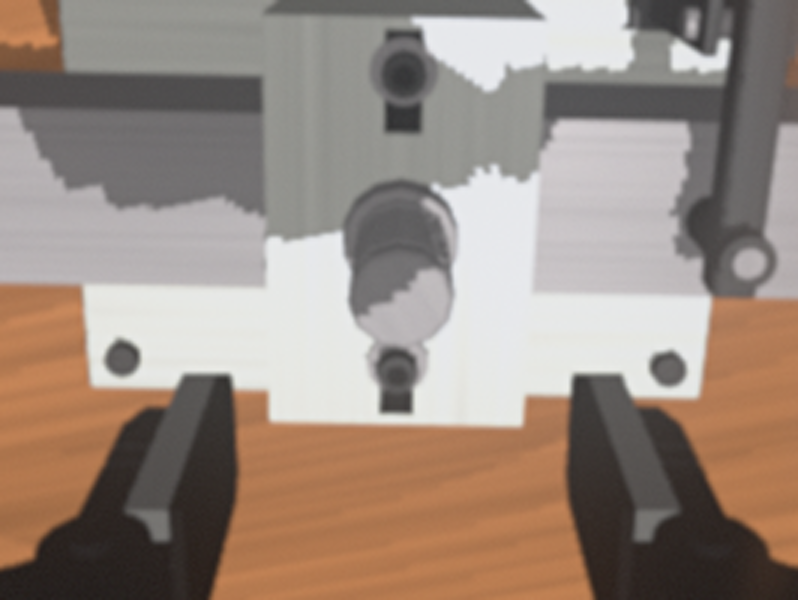

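The pin stands free in the bushing. Its head top is centred at crop (401,297), i.e. pixel (279.7,239), against (279.5,240) projected for a flush head at z = 0.120.

```bash
python3 -c "
from h import *
print(bot.job_done())"
```

```text
the job is handed in; nothing more can be done
None
```

The thick pin is seated in the guide bushing with its head flush, released, and the job is handed in at about 22 s of the 67 s allowed.

**What I did**
1. I gripped the pin by its head and leaned it about 13° in the grip, against the rim of its own rack hole. The tool cannot tilt, so the lean had to come from contact.
2. I started the low edge of its foot about 6 mm into the mouth, stood it upright by feel, and slid it down, holding it until it seated.
3. The largest contact forces I read were about 9 N sideways and 11 N downwards. The downward figure allows for the pin's weight.

**Last checks**
- **Seating:** contact came at TCP z = 0.0966, against about 0.096 expected.
- **Height after release:** the head's top showed within about 1 px of where a flush head should be.
- **Release:** the gripper was clear of everything and the wrist read about 0 N.

**What disagreed or was not checked**
- The grip read 22 mm on the 24 mm head, probably because of its grooves.
- One approach reading was taken before the arm had settled, which put the pin about 1.5 mm off sideways. I corrected that before any contact.
- I did not photograph the torch, screwdriver, tub or thin pin again; no move went near them.

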